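# Knock a stuck sign plaque out of its jig

### The job

The little sign plaque has stuck in the pocket of its steel jig. Slide the ejector handle sideways until you feel the knockout rod find the hole under the jig, never forcing it against the underside, then lift the handle to its stop so that the rod pushes the plaque up out of the pocket. Take the raised plaque and lay it flat, gently, in the felt-lined tray, leaving the jig and the other things on the bench where they are.

Things in the scene. Friction and masses are not known exactly. Their poses are not given: they have to be found in the camera images.
- stand: Grey bench stand, fixed; base plate 130 (x) x 200 (y) mm and two upright side walls at y = +-75 mm, open towards the robot. Origin: centre of its underside, on the bench. The jig's flat underside rests on the walls 75 mm above the bench.
- block: The jig: loose but heavy (4 kg) steel block 110 (x) x 170 (y) x 30 (z) mm resting on the stand, square to it, up to 6 mm off the stand's centre along y. Origin: centre of its flat underside, where a vertical hole of 13 mm diameter enters; it comes out in the pocket floor, 10 mm higher.
- plaque_mid (a point): Centre (half-way up) of the plaque: black slab with stepped corners and thin white border, 44 (x) x 60 (y) x 18 (z) mm, 0.1 to 0.16 kg. It starts stuck on the pocket's floor, its top 2 mm below the block's top face, axes parallel to the block's. With the knockout fully up it stands 12 mm proud of the block and stays up, still guided by the pocket.
- ejector: The fixed guide bars of the ejector under the jig, carrying carriage, knockout arm and rod. Origin and axes as the stand's. The upright steel rod, 10 mm diameter, is in line with the hole in x. Along y it is clamped in a slot of the arm, anywhere up to 16 mm to either side of the handle: not measured, to be found by feel. Off the hole (1.5 mm play each way) it meets the flat underside.
- handle (a point): Grip point of the ejector handle: upright black rubber-covered round grip, 18 mm diameter, its top 25 mm above this point, 115 mm to the -x (robot) side of the rod, 60 mm clear of the block. At the start it is 120 mm above the bench. It slides along the stand's y and lifts straight up; it cannot tilt or turn.
- carriage (a joint): Sideways slide of the handle and rod along the stand's +y, m, -0.026 to 0.026, 0 = handle at the stand's centre; about 1.5 N friction, stays where left.
- knockout (a joint): Lift of the handle and rod, m: 0 = down, 0.008 = tip level with the underside of the block, 0.018 = tip level with the pocket floor (begins to push the plaque), 0.032 = firm upper stop. Counterbalanced, about 2.5 N friction, stays where left, even with the plaque on it.
- tray: Shallow open wooden tray, fixed, outside 150 x 150 x 22 mm, walls 6 mm, inner floor about 6 mm above the bench, lined with grey felt. Origin: centre of its underside.
- jar: Bystander: white paint jar, 66 mm diameter, 85 mm high. Origin at its underside.
- tin: Bystander: dark paint tin, 72 mm diameter, 70 mm high. Origin at its underside.
- brush: Bystander: a brush lying on the bench.
- sample: Bystander: a green painted sign, 76 x 100 x 12 mm, lying on the bench. Origin at its underside.
- pocket (a point): Centre of the pocket's mouth in the jig's top face. The pocket is 45.5 (x) x 61.5 (y) mm and 20 mm deep, axes of the block. Two spring pads in its y ends grip the lower part of the plaque with a drag of about 5 to 15 N until it has risen 8 mm.
Things that resemble listed ones, but are neither listed nor needed, are in the scene too. What is meant by the part that bears plaque_mid is not yellow, and is the smaller of those in its own colour. Leave any pink or purple look-alike of the block alone.

How it is judged:
On the way:
1. the plaque is pushed up at least 10 mm in the pocket by the rod, resting on it (z of plaque_mid in the frame of block above 0.029 m and horizontal distance between plaque_mid and block below 0.006 m and contact force between ejector and plaque above 0.2 N and value of joint knockout above 0.027 m), for 0.2 s.
At the end, for the whole second after the job is handed in: The plaque lies flat (within 0.12 rad), border side up, on the floor of the tray, its centre within 55 mm of the tray's centre in the tray's x and y, at rest; the jig block is within 12 mm of where it started (x of plaque_mid in the frame of tray between -0.055 and 0.055 m and y of plaque_mid in the frame of tray between -0.055 and 0.055 m and z of plaque_mid in the frame of tray below 0.019 m and angle between plaque_mid's own z axis and vertical below 0.12 rad and linear speed of plaque below 0.02 m/s and distance of block from where it was at the start of the episode below 0.012 m and contact force between plaque and tray above 0.3 N); the robot touches nothing.
It fails at once if the rod is forced against the jig with more than 30 N (contact force between ejector and block above 30 N).
It fails at once if the plaque is pressed into the tray with more than 40 N (contact force between plaque and tray above 40 N).
It fails at once if the jig is moved by more than 12 mm (distance of block from where it was at the start of the episode above 0.012 m).
It fails at once if a bystander is moved by more than 30 mm (distance of any of jar, tin, brush, sample from where it was at the start of the episode above 0.03 m).
It fails at once if the plaque is dropped (falls out of the fingers faster than 0.5 m/s, about 13 mm) (linear speed of plaque above 0.5 m/s and contact force between the fingers and plaque below 0.05 N).
It also fails if it takes over 72 s, if anything falls off the work surface, if the arm or the gripper's body presses on something with over 40 N, if the wrist force passes 120 N, or if a joint passes its speed limit or range.

### The arm

A 6-joint arm with a two-finger parallel gripper is mounted at the origin on the work surface. World frame = base frame: x ahead of the robot, y to its left, z up, the work surface at z = 0. Lengths are in m, angles in rad, forces in N, time in s.
With the tool pointing down it reaches from about 0.325 to 0.75 m from the base axis. Payload 7.6 kg.
Tool frame: the origin (TCP) lies midway between the tips of the shut fingers; the grasp point (between the pads) lies 19 mm behind it (env.grasp_offset is the distance from the TCP to the grasp point, in m); y points along the fingers, x is the direction in which the jaws open and shut, and the axes are right-handed (so a half turn about y gives the same grasp; the last joint's range is limited). The gripper opens to 85 mm and grips with 20 to 120 N. Pads are 22 mm wide; open, the fingers measure 114 mm over their backs; the gripper's body (76 mm by 85 mm) begins 54 mm behind the grasp point. The pads swing forward as they close: fully open they stand 13 mm farther back than shut.
Start: joints at [1.101, 0.052, 1.401, -0, 1.689, -0.07], TCP at [0.204, 0.484, 0.231] pointing down, gripper open.
Joint ranges: [-2.9, 2.9], [-0.91, 2.17], [0.12, 2.37], [-1.06, 4.2], [0.26, 2.73], [-2.93, 2.93]. Speed limits (rad/s): [2.57, 2.57, 3.01, 3.14, 3.14, 3.14].

### API

Orientations are given as a unit quaternion [x, y, z, w].
In Python, from rig import status, imaging, order, env gives the robot as it stands.
- The arm moves only by the tool play_rows, never from a script. Its argument "plan" is a list that holds one entry, the list of rows, each a list of 7 numbers: the turn, a rotation vector about the tool's x, y, z in rad, then the shift along the tool's x, y, z in m, then the opening, from 0 (shut) to 1 (fully open). In form: [[[wx, wy, wz, x, y, z, gripper], ...]]. A call has 1 to 8 rows; each row is the pose to reach, as a shift and turn from the pose commanded when the call began, along the tool's axes at that moment; what a row does not reach only later rows make up. A row lasts 1/10 s, in which the tool goes at most 50 mm and 8.59 degrees, less where a joint would pass 70% of its speed; a pose out of reach is approached as far as the arm can. A call with a gripper value outside its range is refused whole. The fingers move at their own pace and stop on an object; the grip force is fixed at half the most. Time passes only in rows, so rows that repeat a pose let the fingers close. It gives the time, the measured TCP pose, the force and the opening at its end, in the units of the state.
- status.get_state(): the state, without advancing time (a new reading comes with each control period).
- imaging.read_camera(name): name is "side" or "top" or "wrist"; returns (picture, depth): 420x560x3 uint8, blue, green, red; 420x560 float32, m along the optical axis (not along the pixel's ray), 0 where there is no reading.
- imaging.get_calibration(name): a dict with "fx", "fy", "cx", "cy" (pixels), "k1" (the pictures are not rectified: a ray, as slopes to the right and down, at radius r is drawn at 1 + k1 r^2 times it, then the intrinsics apply), "pose" (4x4, takes a point from camera to world coordinates). Camera axes: x right, y down, z forward; pixel columns grow to the right and rows downward; lengths in m; the calibration is good to about 2 mm. A picture is of the moment at which its call begins: read the wrist's pose just before it. get_calibration takes no time and is no camera call; for the wrist camera it gives the pose at the moment of the call.
- order.hand_in(): hands the job in, once; it reports no verdict.
The state is a dict: "clock": time; "joints": joint angles; "qvel": joint speeds; "joint_torque": joint torques, N m; "position": TCP position; "ee_rot": TCP orientation; "contact_force": force on the tool from outside, world axes, zero at the start; "wrist_torque": the same for the moment, N m; "finger_gap": finger opening in m.
Only numpy, scipy, OpenCV 4.12 (cv2) and the standard library are available. Lean on these libraries where they do the work, as an engineer would, in place of code of your own. Each camera call takes 0.05 s, during which the arm holds its last target.

## Working session

There is one attempt and no reset: what is moved stays moved. The work goes in short steps, Python scripts to look and compute and a tool call to move; the robot and the scene stay as the last step left them, time stands still between calls to the robot, and variables do not carry over. Pictures are saved under pics/ and viewed, and the job is handed in when it is done.

Besides the shell and the picture viewer there is one more tool, called as name(argument=value, ...), one argument or row to a line, values as JSON. play_rows: Moves the arm, as the interface text tells. Its arguments: {"type":"object","properties":{"plan":{"type":"array"}},"required":["plan"]}

```bash
ls; mkdir -p pics; cat > h.py <<'E'
import numpy as np, cv2
from rig import status, imaging, order, env
def snap(n,f):
    c=imaging.get_calibration(n); im,d=imaging.read_camera(n); cv2.imwrite('pics/'+f+'.png',im)
    np.savez('pics/'+f+'.npz',im=im,d=d,K=[c['fx'],c['fy'],c['cx'],c['cy'],c['k1']],pose=c['pose']); return im,d,c
def load(f):
    z=np.load('pics/'+f+'.npz'); return z['im'],z['d'],z['K'],z['pose']
def ray(K,pose,u,v):
    fx,fy,cx,cy,k1=K
    p=cv2.undistortPoints(np.array([[[u,v]]],float),np.array([[fx,0,cx],[0,fy,cy],[0,0,1.]]),np.array([k1,0,0,0.]))[0,0]
    r=np.array([p[0],p[1],1.]); return pose[:3,3],pose[:3,:3]@r
def onz(f,u,v,z):
    im,d,K,P=load(f);o,r=ray(K,P,u,v);return o+r*(z-o[2])/r[2]
def dep(f,u,v):
    im,d,K,P=load(f);o,r=ray(K,P,u,v);w=d[int(v)-1:int(v)+2,int(u)-1:int(u)+2];w=w[w>0]
    return o+r*np.median(w) if len(w) else None
def tri(a,b):
    (f,u,v),(g,s,t)=a,b
    o1,r1=ray(*load(f)[2:],u,v);o2,r2=ray(*load(g)[2:],s,t)
    A=np.stack([r1,-r2],1);x=np.linalg.lstsq(A,o2-o1,rcond=None)[0]
    p,q=o1+r1*x[0],o2+r2*x[1];return (p+q)/2,np.linalg.norm(p-q)
def proj(f,X):
    im,d,K,P=load(f);p=P[:3,:3].T@(np.array(X)-P[:3,3]);a=p[:2]/p[2];a=a*(1+K[4]*(a@a));return a*K[:2]+K[2:4]
E
python3 - <<'E'
from h import *
for n in ['side','top','wrist']: snap(n,n+'0')
s=status.get_state();print({k:np.round(v,3) for k,v in s.items()});print(env.grasp_offset)
for n in ['side','top','wrist']: print(n,np.round(load(n+'0')[3],3),load(n+'0')[2])
E
```

```text
pics
{'clock': np.float64(0.15), 'joints': array([ 1.101,  0.053,  1.401, -0.   ,  1.689, -0.07 ]), 'qvel': array([ 0.   , -0.002, -0.002,  0.001, -0.002, -0.   ]), 'joint_torque': array([ 0.0000e+00, -3.8195e+01, -3.6042e+01, -0.0000e+00,  5.0000e-03,
        0.0000e+00]), 'position': array([0.204, 0.483, 0.231]), 'ee_rot': array([ 0.59 ,  0.39 , -0.391, -0.589]), 'contact_force': array([-0.016,  1.088, -0.255]), 'wrist_torque': array([-0.006,  0.002, -0.039]), 'finger_gap': np.float64(0.086)}
0.0187
side [[ 0.833 -0.331  0.442 -0.116]
 [-0.552 -0.475  0.685 -1.039]
 [-0.016 -0.815 -0.579  0.966]
 [ 0.     0.     0.     1.   ]] [ 4.95503892e+02  4.95503892e+02  2.80129832e+02  2.10328107e+02
 -1.83260042e-01]
top [[-1.600e-02 -9.880e-01  1.540e-01  3.610e-01]
 [-1.000e+00  1.600e-02 -1.000e-03  3.300e-02]
 [-1.000e-03 -1.540e-01 -9.880e-01  1.327e+00]
 [ 0.000e+00  0.000e+00  0.000e+00  1.000e+00]] [ 5.15042007e+02  5.15042007e+02  2.82288952e+02  2.08558046e+02
 -1.50865371e-02]
wrist [[ 0.39   0.872  0.295  0.128]
 [ 0.921 -0.369 -0.126  0.516]
 [-0.001  0.321 -0.947  0.372]
 [ 0.     0.     0.     1.   ]] [3.10246643e+02 3.10246643e+02 2.77252373e+02 2.10237352e+02
 2.39586912e-03]
```

View pics/top0.png

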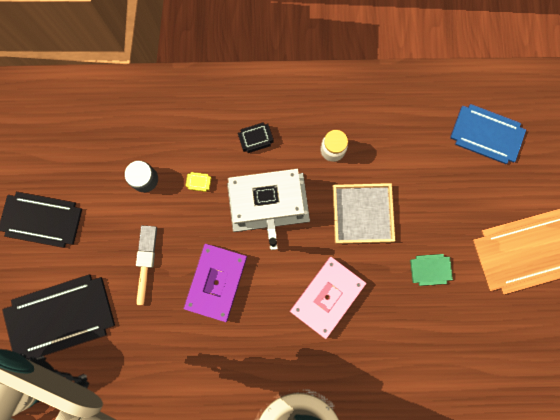

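View pics/side0.png

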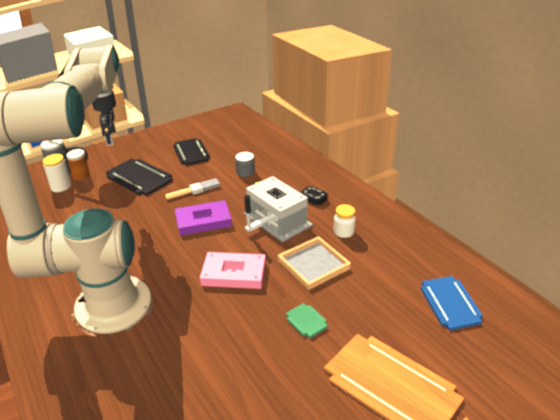

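View pics/wrist0.png

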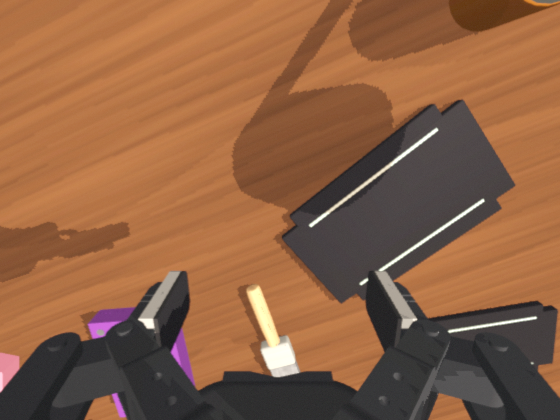

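Top view: the steel jig on its stand is at about (267,197), the handle at (273,241) and the tray at (364,213). Candidates for the plaque are black slab in the jig (265,195), black slab on the bench (256,137), large black signs (40,219) and (60,316), and a yellow one (198,182). I'll enlarge the crops to check.

```bash
python3 - <<'E'
from h import *
im=load('top0')[0]; cv2.imwrite('pics/c1.png',cv2.resize(im[110:260,170:320],None,fx=4,fy=4,interpolation=cv2.INTER_CUBIC))
im=load('side0')[0]; cv2.imwrite('pics/c2.png',cv2.resize(im[160:290,225:375],None,fx=4,fy=4,interpolation=cv2.INTER_CUBIC))
E
```

```text
(no output)
```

View pics/c1.png

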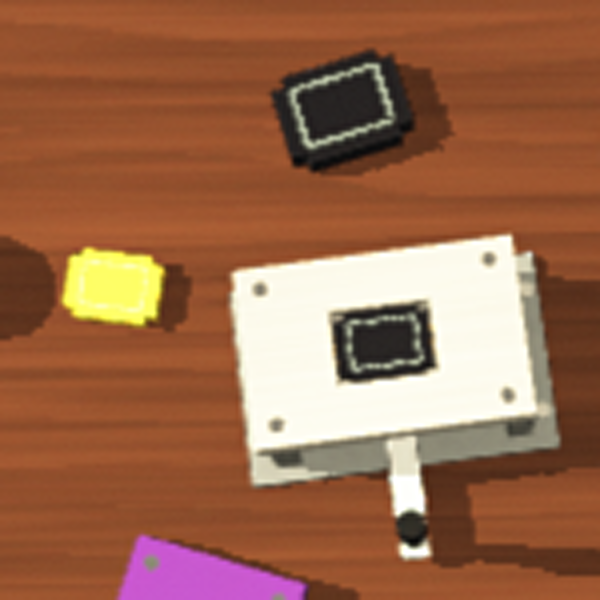

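View pics/c2.png

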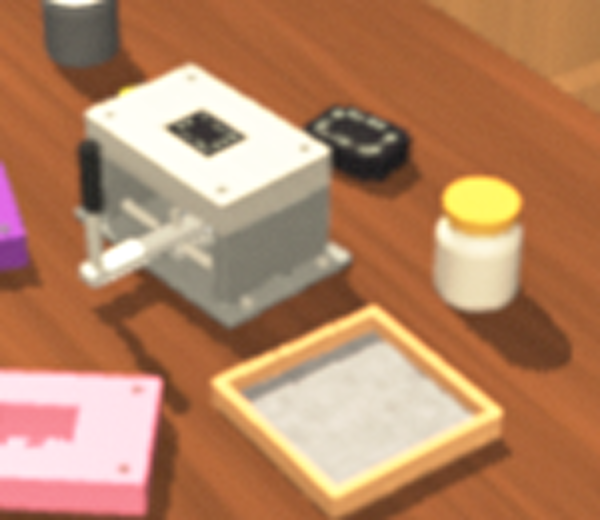

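The slab in the jig (top view 265,195) is the smaller of the two black ones with a border and sits in the pocket, so that is the plaque. The block is the near-white jig on the stand. Now I'll measure.

```bash
python3 - <<'E'
from h import *
def cloud(f):
    im,d,K,P=load(f);h,w=d.shape;v,u=np.mgrid[:h,:w]
    p=cv2.undistortPoints(np.stack([u,v],-1).reshape(-1,1,2).astype(float),np.array([[K[0],0,K[2]],[0,K[1],K[3]],[0,0,1.]]),np.array([K[4],0,0,0.])).reshape(h,w,2)
    X=np.dstack([p[...,0]*d,p[...,1]*d,d]);return X@P[:3,:3].T+P[:3,3]
for f,roi in(('top0',(150,270,210,420)),('side0',(160,300,225,375))):
    X=cloud(f);im,d,_,_=load(f)
    m0=np.zeros(d.shape,bool);m0[roi[0]:roi[1],roi[2]:roi[3]]=1;m0&=d>0
    def rect(m):
        n,l,s,c=cv2.connectedComponentsWithStats(m.astype(np.uint8),connectivity=4);k=1+np.argmax(s[1:,4]);m=l==k
        P=X[m];r=cv2.minAreaRect(P[:,:2].astype(np.float32));return s[k,4],np.round(r[0],4),np.round(r[1],4),round(r[2],2),'z',np.round(np.median(P[:,2]),4)
    print(f,'block',rect(m0&(X[...,2]>.097)&(X[...,2]<.112)&(np.hypot(X[...,0]-.38,X[...,1]-.05)<.16)))
    g=im.max(2)
    print('  plaque',rect(m0&(g<110)&(X[...,2]>.09)&(X[...,2]<.112)))
    hsv=cv2.cvtColor(im,cv2.COLOR_BGR2HSV)
    felt=m0&(hsv[...,1]<60)&(X[...,2]<.02)&(X[...,2]>-.01); print('  felt',rect(felt))
    wood=m0&(hsv[...,1]>60)&(g>150)&(X[...,2]>.012)&(X[...,2]<.03); print('  traywall',rect(wood))
    hd=m0&(g<110)&(X[...,2]>.115); print('  handle',rect(hd))
    n=np.argwhere(m0&(g<70)&(X[...,2]>.125));print(n.mean(0) if len(n) else 0)
E
```

```text
top0 block (np.int32(123), array([0.5343, 0.0661]), array([0.0093, 0.1017]), 6.69, 'z', np.float64(0.1037))
  plaque (np.int32(344), array([0.585 , 0.0715]), array([0.043, 0.058]), 6.1, 'z', np.float64(0.1022))
  felt (np.int32(2599), array([ 0.5511, -0.1779]), array([0.1334, 0.1349]), 89.94, 'z', np.float64(0.006))
  traywall (np.int32(644), array([ 0.5507, -0.1775]), array([0.1509, 0.1519]), 0.63, 'z', np.float64(0.021))
  handle (np.int32(48), array([0.4692, 0.0547]), array([0.0152, 0.0153]), 44.42, 'z', np.float64(0.1439))
[241.34146341 272.51219512]
side0 block (np.int32(54), array([0.5332, 0.0683]), array([0.0097, 0.0859]), 7.93, 'z', np.float64(0.1021))
  plaque (np.int32(62), array([0.5872, 0.0716]), array([0.0331, 0.0497]), 8.49, 'z', np.float64(0.1015))
  felt (np.int32(1133), array([ 0.5561, -0.1719]), array([0.1298, 0.1244]), 1.08, 'z', np.float64(0.0053))
  traywall (np.int32(545), array([ 0.5522, -0.1795]), array([0.1563, 0.1554]), 0.35, 'z', np.float64(0.0186))
  handle (np.int32(55), array([0.4724, 0.0489]), array([0.0188, 0.017 ]), 41.45, 'z', np.float64(0.1321))
[199.34482759 246.86206897]
```

```bash
cat >> h.py <<'E'
from scipy.spatial.transform import Rotation as R
def cloud(f):
    im,d,K,P=load(f);h,w=d.shape;v,u=np.mgrid[:h,:w]
    p=cv2.undistortPoints(np.stack([u,v],-1).reshape(-1,1,2).astype(float),np.array([[K[0],0,K[2]],[0,K[1],K[3]],[0,0,1.]]),np.array([K[4],0,0,0.])).reshape(h,w,2)
    X=np.dstack([p[...,0]*d,p[...,1]*d,d]);return X@P[:3,:3].T+P[:3,3]
def rect(X,m):
    n,l,s,c=cv2.connectedComponentsWithStats(m.astype(np.uint8),connectivity=4);k=1+np.argmax(s[1:,4]);m=l==k
    P=X[m];r=cv2.minAreaRect(P[:,:2].astype(np.float32));return s[k,4],np.round(r[0],4),np.round(r[1],4),round(r[2],2),'z',np.round(np.median(P[:,2]),4)
def plan(target,yaw):
    "delta from present state; jaw (tool x) along direction yaw, tool y down"
    s=status.get_state();Rc=R.from_quat(s['ee_rot']);M=Rc.as_matrix()
    best=None
    for q in(yaw,yaw+np.pi):
        x=np.array([np.cos(q),np.sin(q),0]);y=np.array([0,0,-1.]);z=np.cross(x,y)
        rv=(Rc.inv()*R.from_matrix(np.stack([x,y,z],1))).as_rotvec()
        if best is None or abs(rv).max()<abs(best).max():best=rv
    return np.round(best,4),np.round(M.T@(np.array(target)-s['position']),4)
E
python3 - <<'E'
from h import *
for f in('top0','side0'):
    X=cloud(f);b=(X[...,2]>.096)&(X[...,2]<.112)&(np.hypot(X[...,0]-.585,X[...,1]-.0715)<.115)
    print(f,rect(X,b))
s=status.get_state();print(np.round(R.from_quat(s['ee_rot']).as_matrix(),3))
print(plan([.47,.055,.2],np.radians(90+6.5)))
# triangulate centres of the plaque and handle top across views
im,d,K,P=load('side0')
print(tri(('top0',265,195),('side0',275.5,192.5)))
E
```

```text
top0 (np.int32(3151), array([0.5851, 0.0706]), array([0.1114, 0.1702]), 6.53, 'z', np.float64(0.104))
side0 (np.int32(1141), array([0.5852, 0.068 ]), array([0.115 , 0.1777]), 6.1, 'z', np.float64(0.1032))
[[ 0.389 -0.001 -0.921]
 [ 0.921 -0.001  0.389]
 [-0.001 -1.     0.   ]]
(array([-4.000e-04, -5.132e-01, -1.100e-03]), array([-0.2911,  0.031 , -0.4116]))
(array([0.58560593, 0.07209591, 0.10195454]), np.float64(0.0005389028127032235))
```

play_rows(
  plan=[
    [[0, -0.15, 0, -0.035, 0, -0.048, 1], [0, -0.3, 0, -0.07, 0, -0.096, 1], [0, -0.45, 0, -0.1, 0.005, -0.14, 1], [0, -0.513, 0, -0.14, 0.01, -0.19, 1], [0, -0.513, 0, -0.17, 0.012, -0.23, 1], [0, -0.513, 0, -0.2, 0.012, -0.27, 1], [0, -0.513, 0, -0.23, 0.012, -0.31, 1], [0, -0.513, 0, -0.26, 0.012, -0.35, 1]],
  ],
)

```text
clock: 0.95
position: [0.4006, 0.1496, 0.2196]
ee_rot: [0.471, 0.528, -0.527, -0.471]
contact_force: [0.9, 0.4, -0.2]
finger_gap: 0.0855
```

```bash
python3 - <<'E'
from h import *
s=status.get_state();print(s['clock'],np.round(s['position'],4),s['contact_force'])
print(plan([.47,.055,.22],np.radians(90+6.5)))
E
```

```text
0.95 [0.4006 0.1496 0.2196] [ 0.93340838  0.39879867 -0.18246495]
(array([ 0.0002, -0.0001,  0.0002]), array([-0.1018, -0.0004, -0.0583]))
```

play_rows(
  plan=[
    [[0, 0, 0, -0.04, 0, -0.023, 1], [0, 0, 0, -0.08, 0, -0.046, 1], [0, 0, 0, -0.102, 0, -0.058, 1], [0, 0, 0, -0.102, 0, -0.058, 1]],
  ],
)

```text
clock: 1.35
position: [0.4702, 0.0542, 0.2189]
ee_rot: [-0.472, -0.526, 0.527, 0.472]
contact_force: [-0.2, 0.5, -0.7]
finger_gap: 0.0853
```

```bash
python3 - <<'E'
from h import *
s=status.get_state();print(s['clock'],np.round(s['position'],4),s['contact_force'],s['wrist_torque'])
snap('wrist','w1')
E
```

```text
1.35 [0.4702 0.0542 0.2189] [-0.20230801  0.53535331 -0.69670269] [0.03330658 0.04804208 0.01118819]
```

View pics/w1.png

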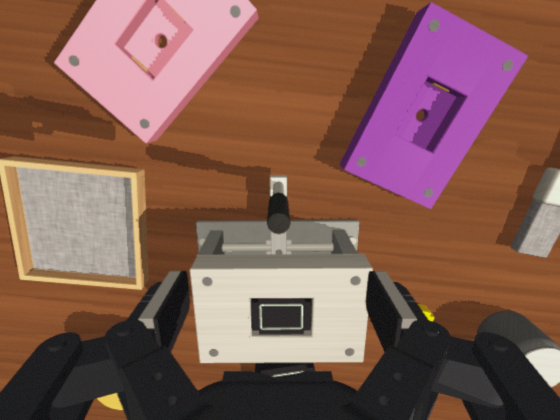

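Wrist view: jig top at (280,308) with the plaque at (281,317), handle at (279,212), tray at (75,228) on the left. I'll refine these from this view.

```bash
python3 - <<'E'
from h import *
X=cloud('w1');im,d,K,P=load('w1');g=im.max(2)
print(np.round(P[:3,3],3))
roi=np.zeros(g.shape,bool);roi[175:240,255:305]=1
h=roi&(g<90)&(X[...,2]>.11)&(d>0);print('handle',rect(X,h)); 
t=h&(X[...,2]>.14);print('top',t.sum(),X[t].mean(0) if t.any() else 0, np.argwhere(t).mean(0) if t.any() else 0)
roi[:]=0;roi[245:370,185:375]=1
print('block',rect(X,roi&(d>0)&(X[...,2]>.1)&(X[...,2]<.112)&(g>120)))
roi[:]=0;roi[295:340,245:318]=1
print('plaque',rect(X,roi&(d>0)&(g<90)&(X[...,2]>.095)&(X[...,2]<.112)))
im2=cv2.resize(im[170:380,170:390],None,fx=3.5,fy=2.8);cv2.imwrite('pics/c3.png',im2)
E
```

```text
[0.388 0.046 0.361]
handle (np.int32(638), array([0.4703, 0.0555]), array([0.0165, 0.0166]), 50.0, 'z', np.float64(0.1432))
top 399 [0.46981052 0.05540713 0.14384172] [221.97493734 278.3433584 ]
block (np.int32(14044), array([0.5853, 0.0711]), array([0.1127, 0.1704]), 6.57, 'z', np.float64(0.1042))
plaque (np.int32(941), array([0.5859, 0.0707]), array([0.0434, 0.0604]), 7.25, 'z', np.float64(0.102))
```

View pics/c3.png

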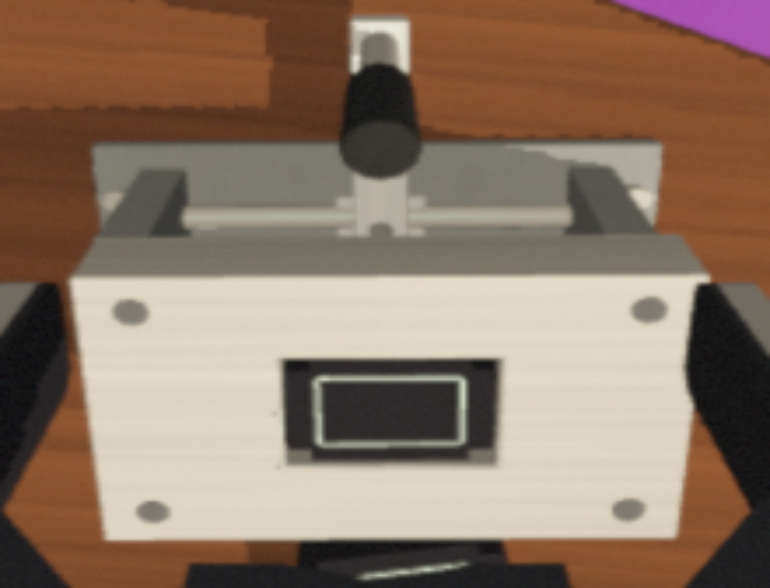

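```bash
python3 - <<'E'
from h import *
print(plan([.470,.0555,.104],np.radians(96.5)))
E
```

```text
(array([-0.0013, -0.0029,  0.0003]), array([-0.0003,  0.1151, -0.0006]))
```

play_rows(
  plan=[
    [[0, 0, 0, 0, 0.04, 0, 1], [0, 0, 0, 0, 0.08, 0, 1], [0, 0, 0, 0, 0.105, 0, 1], [0, 0, 0, 0, 0.115, 0, 1], [0, 0, 0, 0, 0.115, 0, 1]],
  ],
)

```text
clock: 1.9
position: [0.4684, 0.0575, 0.1038]
ee_rot: [-0.47, -0.527, 0.528, 0.471]
contact_force: [-0.6, 0.1, -0.1]
finger_gap: 0.0858
```

play_rows(
  plan=[
    [[0, 0, 0, 0, 0, 0, 0.5], [0, 0, 0, 0, 0, 0, 0.25], [0, 0, 0, 0, 0, 0, 0.15], [0, 0, 0, 0, 0, 0, 0.1], [0, 0, 0, 0, 0, 0, 0.1], [0, 0, 0, 0, 0, 0, 0]],
  ],
)

```text
clock: 2.5
position: [0.4695, 0.0567, 0.1053]
ee_rot: [0.471, 0.528, -0.527, -0.471]
contact_force: [-1.7, -0.4, 4.6]
finger_gap: 0.0165
```

play_rows(
  plan=[
    [[0, 0, 0, 0, 0, 0, 0], [0, 0, 0, 0, 0, 0, 0], [0, 0, 0, 0, 0, 0, 0]],
  ],
)

```text
clock: 2.8
position: [0.4695, 0.0567, 0.1053]
ee_rot: [0.471, 0.528, -0.527, -0.471]
contact_force: [-1.9, -1.6, 6.3]
finger_gap: 0.0167
```

```bash
python3 - <<'E'
from h import *
s=status.get_state();print(s['clock'],np.round(s['position'],4),s['contact_force'],s['wrist_torque'],s['finger_gap'])
snap('side','s2')
im=load('s2')[0]; cv2.imwrite('pics/c4.png',cv2.resize(im[130:260,205:355],None,fx=4,fy=4,interpolation=cv2.INTER_CUBIC))
E
```

```text
2.8 [0.4695 0.0567 0.1053] [-1.92610609 -1.55780936  6.2557234 ] [-0.10294939  0.31928668  0.02531618] 0.016684656466568113
```

View pics/c4.png

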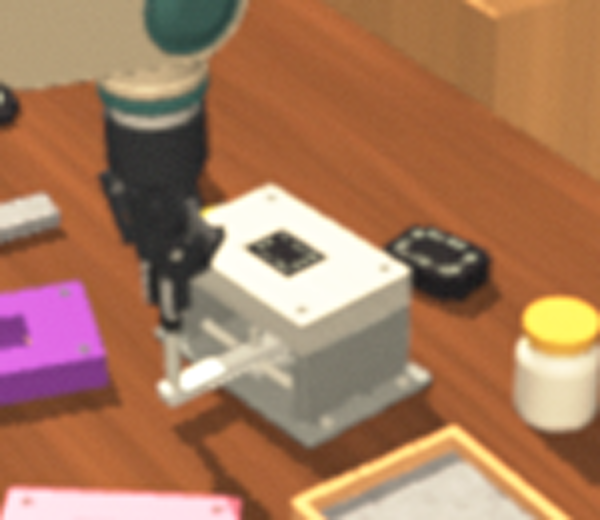

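play_rows(
  plan=[
    [[0, 0, 0, 0, -0.003, 0, 0], [0, 0, 0, 0, -0.005, 0, 0], [0, 0, 0, 0, -0.007, 0, 0], [0, 0, 0, 0, -0.007, 0, 0]],
  ],
)

```text
clock: 3.25
position: [0.4695, 0.0567, 0.1119]
ee_rot: [0.471, 0.528, -0.527, -0.471]
contact_force: [2.1, 0.0, 0.6]
finger_gap: 0.0166
```

play_rows(
  plan=[
    [[0, 0, 0, 0, -0.001, 0, 0], [0, 0, 0, 0, -0.002, 0, 0], [0, 0, 0, 0, -0.002, 0, 0]],
  ],
)

```text
clock: 3.55
position: [0.4694, 0.0567, 0.1136]
ee_rot: [0.471, 0.528, -0.527, -0.471]
contact_force: [5.2, -0.5, -3.4]
finger_gap: 0.0164
```

play_rows(
  plan=[
    [[0, 0, 0, 0, -0.0005, 0, 0], [0, 0, 0, 0, -0.001, 0, 0], [0, 0, 0, 0, -0.001, 0, 0]],
  ],
)

```text
clock: 3.85
position: [0.4695, 0.0567, 0.1137]
ee_rot: [0.471, 0.528, -0.527, -0.471]
contact_force: [9.5, -0.1, -9.1]
finger_gap: 0.0166
```

play_rows(
  plan=[
    [[0, 0, 0, 0.0, 0.0006, 0, 0], [0, 0, 0, 0.001, 0.0006, 0, 0], [0, 0, 0, 0.002, 0.0006, 0, 0], [0, 0, 0, 0.002, 0.0006, 0, 0]],
  ],
)

```text
clock: 4.25
position: [0.4693, 0.0581, 0.1136]
ee_rot: [-0.471, -0.527, 0.528, 0.471]
contact_force: [7.1, -3.5, -5.3]
finger_gap: 0.0167
```

play_rows(
  plan=[
    [[0, 0, 0, 0.001, 0, 0, 0], [0, 0, 0, 0.002, 0, 0, 0], [0, 0, 0, 0.002, 0, 0, 0]],
  ],
)

```text
clock: 4.55
position: [0.469, 0.0606, 0.114]
ee_rot: [0.471, 0.527, -0.527, -0.471]
contact_force: [4.6, -1.1, -3.4]
finger_gap: 0.0162
```

play_rows(
  plan=[
    [[0, 0, 0, 0.001, 0, 0, 0], [0, 0, 0, 0.002, 0, 0, 0], [0, 0, 0, 0.002, 0, 0, 0]],
  ],
)

```text
clock: 4.85
position: [0.4687, 0.0628, 0.1141]
ee_rot: [0.471, 0.528, -0.527, -0.471]
contact_force: [4.2, -0.0, -3.1]
finger_gap: 0.0168
```

play_rows(
  plan=[
    [[0, 0, 0, 0, -0.0005, 0, 0], [0, 0, 0, 0, -0.001, 0, 0], [0, 0, 0, 0, -0.001, 0, 0]],
  ],
)

```text
clock: 5.15
position: [0.4687, 0.0628, 0.1152]
ee_rot: [0.471, 0.528, -0.527, -0.471]
contact_force: [4.9, -0.2, -1.2]
finger_gap: 0.0165
```

play_rows(
  plan=[
    [[0, 0, 0, 0, -0.001, 0, 0], [0, 0, 0, 0, -0.002, 0, 0], [0, 0, 0, 0, -0.002, 0, 0]],
  ],
)

```text
clock: 5.45
position: [0.4687, 0.0628, 0.1173]
ee_rot: [0.471, 0.528, -0.527, -0.471]
contact_force: [4.0, 1.1, -1.2]
finger_gap: 0.0165
```

```bash
python3 - <<'E'
from h import *
s=status.get_state();print(s['clock'],np.round(s['position'],4),s['contact_force'],s['wrist_torque'],s['finger_gap'])
E
```

```text
5.45 [0.4687 0.0628 0.1173] [ 4.02343586  1.09315062 -1.16036709] [-0.09747346 -0.74237495  0.03318423] 0.016458511827534793
```

The rod has passed the underside level with little force, so it is in the hole. I'll keep lifting in steps.

play_rows(
  plan=[
    [[0, 0, 0, 0, -0.001, 0, 0], [0, 0, 0, 0, -0.002, 0, 0], [0, 0, 0, 0, -0.003, 0, 0], [0, 0, 0, 0, -0.004, 0, 0], [0, 0, 0, 0, -0.005, 0, 0], [0, 0, 0, 0, -0.005, 0, 0]],
  ],
)

```text
clock: 6.05
position: [0.4687, 0.0628, 0.1222]
ee_rot: [0.471, 0.528, -0.527, -0.471]
contact_force: [4.9, -0.1, -1.0]
finger_gap: 0.0165
```

play_rows(
  plan=[
    [[0, 0, 0, 0, -0.001, 0, 0], [0, 0, 0, 0, -0.002, 0, 0], [0, 0, 0, 0, -0.003, 0, 0], [0, 0, 0, 0, -0.003, 0, 0]],
  ],
)

```text
clock: 6.45
position: [0.4687, 0.0628, 0.1239]
ee_rot: [0.471, 0.528, -0.527, -0.471]
contact_force: [10.4, 0.9, -9.3]
finger_gap: 0.0165
```

play_rows(
  plan=[
    [[0, 0, 0, 0, -0.0007, 0, 0], [0, 0, 0, 0, -0.0014, 0, 0], [0, 0, 0, 0, -0.002, 0, 0], [0, 0, 0, 0, -0.002, 0, 0]],
  ],
)

```text
clock: 6.85
position: [0.4687, 0.0628, 0.1257]
ee_rot: [0.471, 0.528, -0.527, -0.471]
contact_force: [11.0, 0.5, -10.9]
finger_gap: 0.0166
```

play_rows(
  plan=[
    [[0, 0, 0, 0, -0.0007, 0, 0], [0, 0, 0, 0, -0.0014, 0, 0], [0, 0, 0, 0, -0.002, 0, 0], [0, 0, 0, 0, -0.002, 0, 0]],
  ],
)

```text
clock: 7.25
position: [0.4687, 0.0628, 0.1277]
ee_rot: [0.471, 0.528, -0.527, -0.471]
contact_force: [10.6, 1.1, -10.1]
finger_gap: 0.0167
```

Moving steadily at about 10 N. On to the stop, which I expect at z ≈ 0.137.

play_rows(
  plan=[
    [[0, 0, 0, 0, -0.001, 0, 0], [0, 0, 0, 0, -0.002, 0, 0], [0, 0, 0, 0, -0.003, 0, 0], [0, 0, 0, 0, -0.004, 0, 0], [0, 0, 0, 0, -0.005, 0, 0], [0, 0, 0, 0, -0.006, 0, 0], [0, 0, 0, 0, -0.006, 0, 0]],
  ],
)

```text
clock: 7.95
position: [0.4686, 0.0628, 0.1349]
ee_rot: [0.471, 0.528, -0.527, -0.471]
contact_force: [5.7, -0.2, -2.4]
finger_gap: 0.0169
```

play_rows(
  plan=[
    [[0, 0, 0, 0, -0.001, 0, 0], [0, 0, 0, 0, -0.002, 0, 0], [0, 0, 0, 0, -0.003, 0, 0], [0, 0, 0, 0, -0.003, 0, 0]],
  ],
)

```text
clock: 8.35
position: [0.4686, 0.0628, 0.1374]
ee_rot: [0.471, 0.528, -0.527, -0.471]
contact_force: [6.3, 0.5, -5.4]
finger_gap: 0.0165
```

play_rows(
  plan=[
    [[0, 0, 0, 0, -0.0006, 0, 0], [0, 0, 0, 0, -0.0012, 0, 0], [0, 0, 0, 0, -0.0012, 0, 0]],
  ],
)

```text
clock: 8.65
position: [0.4686, 0.0628, 0.1376]
ee_rot: [-0.471, -0.527, 0.528, 0.471]
contact_force: [12.0, 0.3, -12.1]
finger_gap: 0.0164
```

```bash
python3 - <<'E'
from h import *
snap('top','t3');snap('side','s3')
for f in('t3','s3'):
    X=cloud(f);im,d,K,P=load(f);m=(X[...,2]>.111)&(X[...,2]<.125)&(np.hypot(X[...,0]-.585,X[...,1]-.0715)<.045);print(rect(X,m) if m.any() else m.sum())
im=load('s3')[0];im2=load('t3')[0]
cv2.imwrite('pics/c5.png',np.hstack([cv2.resize(im[130:260,225:325],None,fx=4,fy=4,interpolation=cv2.INTER_CUBIC),cv2.resize(im2[140:270,215:315],None,fx=4,fy=4,interpolation=cv2.INTER_CUBIC)]))
E
```

```text
(np.int32(425), array([0.5849, 0.0715]), array([0.0449, 0.0602]), 5.63, 'z', np.float64(0.1164))
(np.int32(155), array([0.5842, 0.0668]), array([0.046 , 0.0648]), 7.79, 'z', np.float64(0.1157))
```

View pics/c5.png

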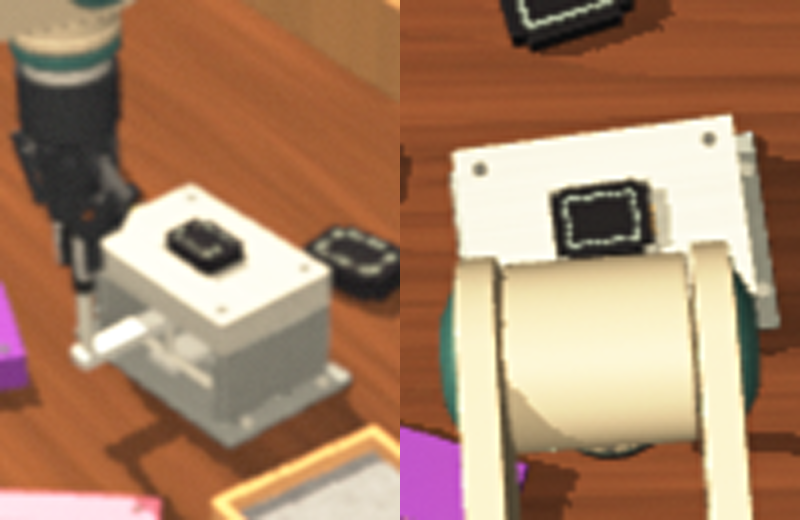

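The plaque stands proud in both views and the handle is at its stop. I'll relax the preload and release.

play_rows(
  plan=[
    [[0, 0, 0, 0, 0.0013, 0, 0], [0, 0, 0, 0, 0.0013, 0, 0], [0, 0, 0, 0, 0.0013, 0, 0.5], [0, 0, 0, 0, 0.0013, 0, 0.5], [0, 0, 0, 0, 0.0013, 0, 0.5]],
  ],
)

```text
clock: 9.25
position: [0.4682, 0.0628, 0.138]
ee_rot: [-0.471, -0.527, 0.528, 0.471]
contact_force: [0.2, -0.6, -1.1]
finger_gap: 0.0428
```

play_rows(
  plan=[
    [[0, 0, 0, 0, -0.02, 0, 0.5], [0, 0, 0, 0, -0.05, 0, 0.7], [0, 0, 0, 0, -0.08, 0, 1], [0, 0, 0, 0, -0.08, 0, 1], [0, 0, 0, 0, -0.08, 0, 1]],
  ],
)

```text
clock: 9.75
position: [0.4687, 0.0628, 0.2184]
ee_rot: [0.471, 0.528, -0.527, -0.471]
contact_force: [-1.1, -0.1, -1.0]
finger_gap: 0.0856
```

```bash
python3 - <<'E'
from h import *
s=status.get_state();print(s['clock'],np.round(s['position'],4),s['contact_force'],s['wrist_torque'],s['finger_gap'])
snap('wrist','w4');X=cloud('w4');im,d,K,P=load('w4')
m=(X[...,2]>.111)&(X[...,2]<.125)&(np.hypot(X[...,0]-.585,X[...,1]-.0715)<.045);print(rect(X,m))
m=(X[...,2]>.1)&(X[...,2]<.109)&(np.hypot(X[...,0]-.585,X[...,1]-.0715)<.12)&(im.max(2)>120);print(rect(X,m))
E
```

```text
9.75 [0.4687 0.0628 0.2184] [-1.13560124 -0.05357617 -0.98258837] [-0.0146872  -0.00254682 -0.00599026] 0.08560478711382533
(np.int32(2426), array([0.5844, 0.0716]), array([0.0446, 0.06  ]), 6.17, 'z', np.float64(0.116))
(np.int32(13372), array([0.5851, 0.0712]), array([0.1119, 0.1709]), 6.66, 'z', np.float64(0.1042))
```

View pics/w4.png

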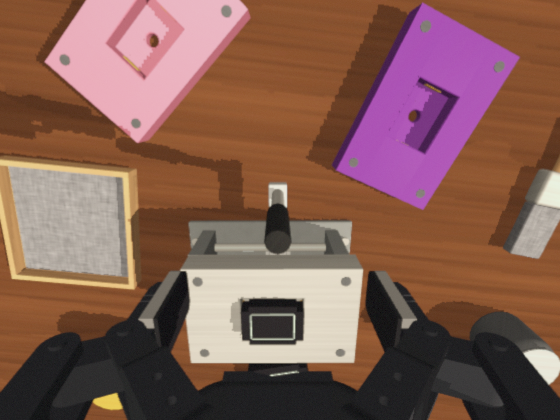

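The plaque (272,322 in the wrist view, top z 0.116) stays up, and the jig hasn't moved. Next I'll go above it.

```bash
python3 - <<'E'
from h import *
print(plan([.585,.0714,.160],np.radians(96.5)))
E
```

```text
(array([-0.001 , -0.0002,  0.0001]), array([-0.0045,  0.0572, -0.117 ]))
```

play_rows(
  plan=[
    [[0, 0, 0, 0, 0, -0.04, 1], [0, 0, 0, -0.004, 0, -0.08, 1], [0, 0, 0, -0.0045, 0, -0.117, 1], [0, 0, 0, -0.0045, 0.03, -0.117, 0.9], [0, 0, 0, -0.0045, 0.057, -0.117, 0.78], [0, 0, 0, -0.0045, 0.057, -0.117, 0.78]],
  ],
)

```text
clock: 10.4
position: [0.5826, 0.0713, 0.1544]
ee_rot: [-0.468, -0.525, 0.53, 0.474]
contact_force: [-0.2, 0.1, 0.1]
finger_gap: 0.0666
```

```bash
python3 - <<'E'
from h import *
print(plan([.585,.0714,.160],np.radians(96.5)))
s=status.get_state();print(s['clock'],np.round(s['position'],4),s['contact_force'],s['finger_gap'])
snap('wrist','w5');snap('side','s5')
im=load('s5')[0];im2=load('w5')[0]
cv2.imwrite('pics/c6.png',np.hstack([cv2.resize(im[110:250,225:325],None,fx=4,fy=4,interpolation=cv2.INTER_CUBIC),cv2.resize(im2[210:420,180:380],None,fx=2,fy=560/210,interpolation=cv2.INTER_CUBIC)]))
E
```

```text
(array([-0.0116, -0.0003,  0.0007]), array([-0.0001, -0.0056, -0.0023]))
10.4 [0.5826 0.0713 0.1544] [-0.20930108  0.06338797  0.13358729] 0.06660193888307167
```

View pics/c6.png

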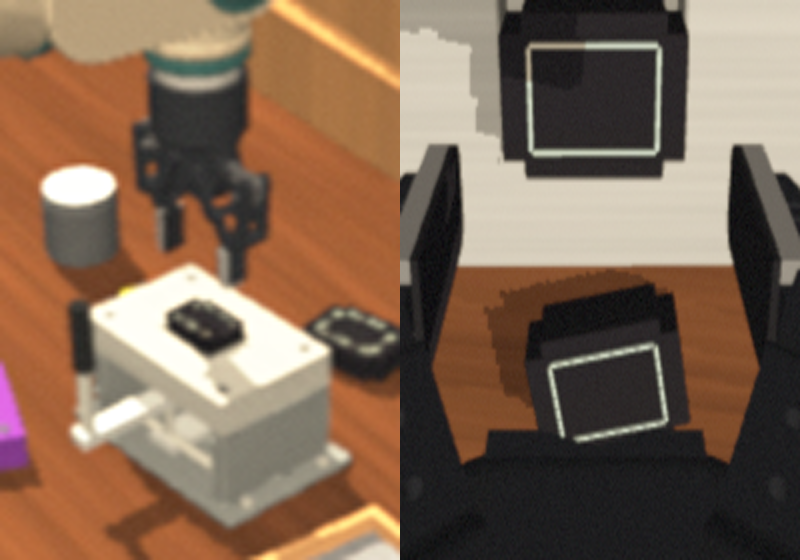

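play_rows(
  plan=[
    [[0, 0, 0, 0, 0, 0, 0.78], [0, 0, 0, 0, 0, 0, 0.78]],
  ],
)

```text
clock: 10.7
position: [0.586, 0.0715, 0.1629]
ee_rot: [0.472, 0.528, -0.527, -0.47]
contact_force: [0.2, 0.6, -0.1]
finger_gap: 0.0668
```

```bash
python3 - <<'E'
from h import *
print(plan([.585,.0714,.160],np.radians(96.5)))
X=cloud('s5');im,d,K,P=load('s5')
# finger tip heights: lowest dark points well above block in s5
m=(d>0)&(X[...,2]>.125)&(X[...,2]<.19)&(np.hypot(X[...,0]-.585,X[...,1]-.0715)<.08)
a=X[m];ey=np.array([-.113,.994]);t=(a[:,:2]-[.585,.0715])@ey
for sgn in(-1,1):
    q=a[(t*sgn)>0.02];print(sgn,len(q),np.percentile(q[:,2],[0,2,5,10]))
E
```

```text
(array([ 0.0031, -0.0002, -0.0001]), array([0.    , 0.0029, 0.001 ]))
-1 45 [0.16083797 0.16142051 0.16430842 0.1687043 ]
1 53 [0.16080907 0.164803   0.16704613 0.16841196]
```

play_rows(
  plan=[
    [[0, 0, 0, 0, 0.02, 0, 0.78], [0, 0, 0, 0, 0.035, 0, 0.78], [0, 0, 0, 0, 0.045, 0, 0.78], [0, 0, 0, 0, 0.05, 0, 0.78], [0, 0, 0, 0, 0.052, 0, 0.78], [0, 0, 0, 0, 0.052, 0, 0.78]],
  ],
)

```text
clock: 11.3
position: [0.5855, 0.0715, 0.1092]
ee_rot: [0.471, 0.528, -0.527, -0.471]
contact_force: [-0.1, 0.5, 0.4]
finger_gap: 0.0665
```

```bash
python3 - <<'E'
from h import *
s=status.get_state();print(s['clock'],np.round(s['position'],4),s['contact_force'],s['finger_gap'])
snap('wrist','w6');snap('side','s6')
im=load('s6')[0];im2=load('w6')[0]
cv2.imwrite('pics/c7.png',np.hstack([cv2.resize(im[130:250,235:325],None,fx=4.5,fy=4.5,interpolation=cv2.INTER_CUBIC),cv2.resize(im2[180:420,180:380],None,fx=1.9,fy=540/240,interpolation=cv2.INTER_CUBIC)]))
E
```

```text
11.3 [0.5855 0.0715 0.1092] [-0.14678255  0.51136766  0.41022918] 0.06653016223588133
```

View pics/c7.png

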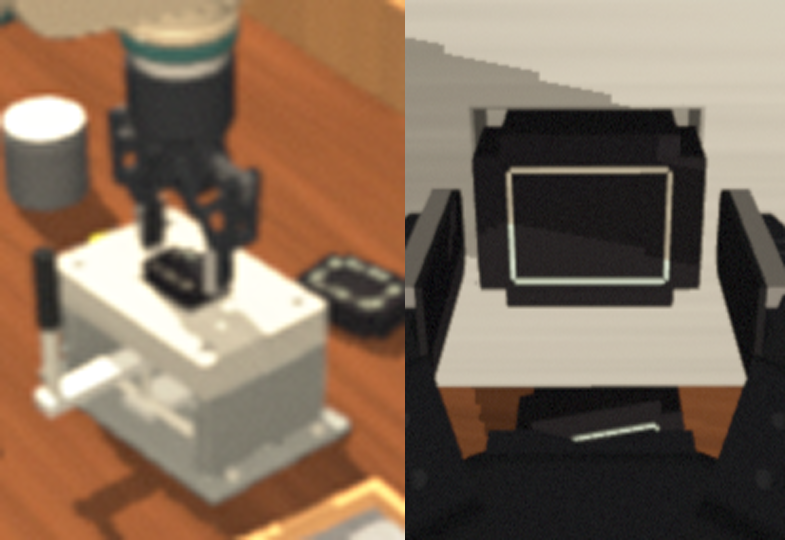

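The fingers straddle the plaque evenly. I'll feel downwards for the block top.

play_rows(
  plan=[
    [[0, 0, 0, 0, 0.002, 0, 0.78], [0, 0, 0, 0, 0.004, 0, 0.78], [0, 0, 0, 0, 0.004, 0, 0.78]],
  ],
)

```text
clock: 11.7
position: [0.5852, 0.0715, 0.1047]
ee_rot: [-0.471, -0.527, 0.528, 0.471]
contact_force: [0.4, 0.3, 0.4]
finger_gap: 0.0666
```

play_rows(
  plan=[
    [[0, 0, 0, 0, 0.001, 0, 0.78], [0, 0, 0, 0, 0.002, 0, 0.78], [0, 0, 0, 0, 0.002, 0, 0.78]],
  ],
)

```text
clock: 12.0
position: [0.5853, 0.0715, 0.1028]
ee_rot: [-0.471, -0.527, 0.528, 0.471]
contact_force: [0.2, -0.4, -0.8]
finger_gap: 0.0667
```

play_rows(
  plan=[
    [[0, 0, 0, 0, 0.001, 0, 0.78], [0, 0, 0, 0, 0.0015, 0, 0.78], [0, 0, 0, 0, 0.0015, 0, 0.78]],
  ],
)

```text
clock: 12.3
position: [0.5853, 0.0714, 0.1014]
ee_rot: [-0.471, -0.527, 0.527, 0.471]
contact_force: [-0.1, 0.1, 0.5]
finger_gap: 0.0664
```

play_rows(
  plan=[
    [[0, 0, 0, 0, 0, 0, 0.72], [0, 0, 0, 0, 0, 0, 0.68], [0, 0, 0, 0, 0, 0, 0.6], [0, 0, 0, 0, 0, 0, 0.5], [0, 0, 0, 0, 0, 0, 0.5]],
  ],
)

```text
clock: 12.8
position: [0.5855, 0.0713, 0.1016]
ee_rot: [0.471, 0.527, -0.527, -0.471]
contact_force: [-0.1, -2.1, 2.1]
finger_gap: 0.0584
```

play_rows(
  plan=[
    [[0, 0, 0, 0, 0, 0, 0.3], [0, 0, 0, 0, 0, 0, 0.3], [0, 0, 0, 0, 0, 0, 0.3]],
  ],
)

```text
clock: 13.1
position: [0.5855, 0.0713, 0.1016]
ee_rot: [-0.471, -0.527, 0.527, 0.471]
contact_force: [-0.7, -3.0, 2.4]
finger_gap: 0.0585
```

Gripped, with a gap of 58.5 mm. I'll lift slowly.

play_rows(
  plan=[
    [[0, 0, 0, 0, -0.002, 0, 0.3], [0, 0, 0, 0, -0.004, 0, 0.3], [0, 0, 0, 0, -0.007, 0, 0.3], [0, 0, 0, 0, -0.01, 0, 0.3], [0, 0, 0, 0, -0.013, 0, 0.3], [0, 0, 0, 0, -0.013, 0, 0.3]],
  ],
)

```text
clock: 13.7
position: [0.5858, 0.072, 0.1155]
ee_rot: [0.471, 0.528, -0.527, -0.471]
contact_force: [-0.1, -0.3, -1.2]
finger_gap: 0.0583
```

play_rows(
  plan=[
    [[0, 0, 0, 0, -0.005, 0, 0.3], [0, 0, 0, 0, -0.012, 0, 0.3], [0, 0, 0, 0, -0.02, 0, 0.3], [0, 0, 0, 0, -0.03, 0, 0.3], [0, 0, 0, 0, -0.04, 0, 0.3], [0, 0, 0, 0, -0.05, 0, 0.3], [0, 0, 0, 0, -0.05, 0, 0.3]],
  ],
)

```text
clock: 14.4
position: [0.5862, 0.0715, 0.1668]
ee_rot: [0.472, 0.528, -0.527, -0.47]
contact_force: [0.3, 0.3, -1.3]
finger_gap: 0.0581
```

```bash
python3 - <<'E'
from h import *
print(plan([.551,-.1775,.165],np.radians(96.5)))
s=status.get_state();print(s['clock'],np.round(s['position'],4),s['contact_force'],s['finger_gap'])
snap('wrist','w7');snap('side','s7')
im=load('s7')[0];im2=load('w7')[0]
cv2.imwrite('pics/c8.png',np.hstack([cv2.resize(im[90:250,225:345],None,fx=3.5,fy=3.5,interpolation=cv2.INTER_CUBIC),cv2.resize(im2[180:420,180:380],None,fx=1.85,fy=560/240,interpolation=cv2.INTER_CUBIC)]))
E
```

```text
(array([ 0.0037, -0.0003, -0.0001]), array([-0.2434,  0.0016,  0.0631]))
14.4 [0.5862 0.0715 0.1668] [ 0.31758312  0.31683101 -1.33246793] 0.05808291165862857
```

View pics/c8.png

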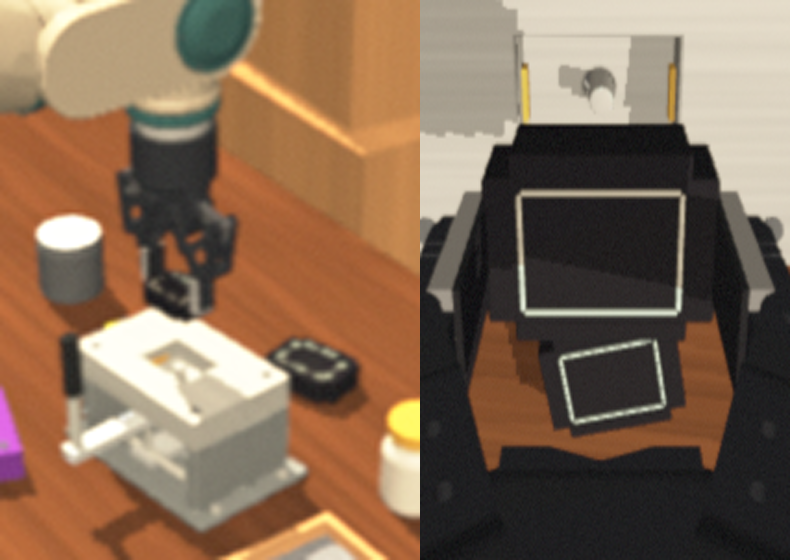

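The plaque is held level and the pocket is empty. I'll carry it to above the tray.

play_rows(
  plan=[
    [[0, 0, 0, -0.03, 0, 0.008, 0.3], [0, 0, 0, -0.07, 0, 0.018, 0.3], [0, 0, 0, -0.11, 0, 0.029, 0.3], [0, 0, 0, -0.15, 0, 0.039, 0.3], [0, 0, 0, -0.19, 0, 0.049, 0.3], [0, 0, 0, -0.22, 0, 0.057, 0.3], [0, 0, 0, -0.2435, 0, 0.063, 0.3], [0, 0, 0, -0.2435, 0, 0.063, 0.3]],
  ],
)

```text
clock: 15.3
position: [0.5493, -0.1804, 0.1635]
ee_rot: [-0.472, -0.526, 0.527, 0.472]
contact_force: [0.9, -0.1, -0.8]
finger_gap: 0.0578
```

play_rows(
  plan=[
    [[0, 0, 0, 0, 0.02, 0, 0.3], [0, 0, 0, 0, 0.05, 0, 0.3], [0, 0, 0, 0, 0.08, 0, 0.3], [0, 0, 0, 0, 0.11, 0, 0.3], [0, 0, 0, 0, 0.125, 0, 0.3], [0, 0, 0, 0, 0.13, 0, 0.3], [0, 0, 0, 0, 0.13, 0, 0.3]],
  ],
)

```text
clock: 16.0
position: [0.5504, -0.1773, 0.0345]
ee_rot: [0.471, 0.528, -0.528, -0.471]
contact_force: [0.3, 0.0, -1.2]
finger_gap: 0.0584
```

```bash
python3 - <<'E'
from h import *
s=status.get_state();print(s['clock'],np.round(s['position'],4),s['contact_force'],s['finger_gap'])
print(plan([.551,-.1775,.035],np.radians(96.5)))
snap('wrist','w8');snap('side','s8');snap('top','t8')
X=cloud('w8');im,d,K,P=load('w8')
m=(d>0)&(X[...,2]<.012)&(X[...,2]>-.005)&(abs(X[...,0]-.551)<.07)&(abs(X[...,1]+.1775)<.07)&(cv2.cvtColor(im,cv2.COLOR_BGR2HSV)[...,1]<60)
print('felt z',m.sum(),np.median(X[m][:,2]))
# plaque top in wrist view
q=(d>0)&(im.max(2)<110)&(X[...,2]>.03)&(X[...,2]<.07)&(np.hypot(X[...,0]-.551,X[...,1]+.1775)<.035);print('plaque',rect(X,q), X[q][:,2].std())
im=load('s8')[0];im2=load('w8')[0]
cv2.imwrite('pics/c9.png',np.hstack([cv2.resize(im[150:310,255:375],None,fx=3.5,fy=3.5,interpolation=cv2.INTER_CUBIC),cv2.resize(im2[130:420,130:430],None,fx=1.25,fy=560/290,interpolation=cv2.INTER_CUBIC)]))
E
```

```text
16.0 [ 0.5504 -0.1773  0.0345] [ 0.33710632  0.01422005 -1.18667331] 0.05844557071574628
(array([-0.0002,  0.    ,  0.0003]), array([-0.0002, -0.0005, -0.0005]))
felt z 30068 0.005873371024588639
plaque (np.int32(7216), array([ 0.5498, -0.1772]), array([0.0447, 0.0628]), 6.96, 'z', np.float64(0.0483)) 0.0056726523435418575
```

View pics/c9.png

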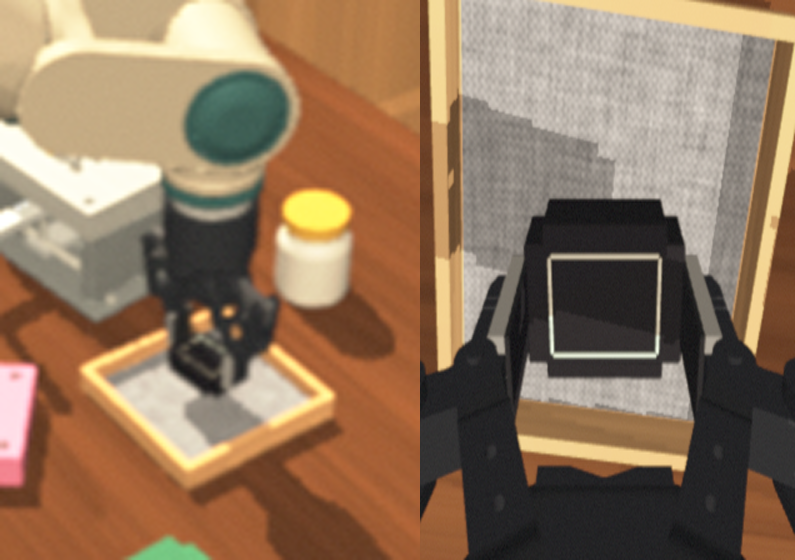

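The plaque is level over the tray centre: top z 0.048, felt z 0.006. I'll lower to just above the felt, then feel for it.

play_rows(
  plan=[
    [[0, 0, 0, 0, 0.008, 0, 0.3], [0, 0, 0, 0, 0.014, 0, 0.3], [0, 0, 0, 0, 0.018, 0, 0.3], [0, 0, 0, 0, 0.021, 0, 0.3], [0, 0, 0, 0, 0.022, 0, 0.3], [0, 0, 0, 0, 0.022, 0, 0.3]],
  ],
)

```text
clock: 16.75
position: [0.5503, -0.1776, 0.0123]
ee_rot: [0.471, 0.528, -0.527, -0.471]
contact_force: [-0.2, 0.4, -1.3]
finger_gap: 0.0583
```

play_rows(
  plan=[
    [[0, 0, 0, 0, 0.0005, 0, 0.3], [0, 0, 0, 0, 0.001, 0, 0.3], [0, 0, 0, 0, 0.0015, 0, 0.3], [0, 0, 0, 0, 0.0015, 0, 0.3]],
  ],
)

```text
clock: 17.15
position: [0.5503, -0.1776, 0.0109]
ee_rot: [0.471, 0.528, -0.527, -0.471]
contact_force: [0.1, 0.7, -1.2]
finger_gap: 0.0581
```

play_rows(
  plan=[
    [[0, 0, 0, 0, 0.0005, 0, 0.3], [0, 0, 0, 0, 0.001, 0, 0.3], [0, 0, 0, 0, 0.001, 0, 0.3]],
  ],
)

```text
clock: 17.45
position: [0.5502, -0.1776, 0.0098]
ee_rot: [-0.471, -0.527, 0.527, 0.471]
contact_force: [-0.4, 0.7, -1.7]
finger_gap: 0.0583
```

play_rows(
  plan=[
    [[0, 0, 0, 0, 0.0005, 0, 0.3], [0, 0, 0, 0, 0.001, 0, 0.3], [0, 0, 0, 0, 0.001, 0, 0.3]],
  ],
)

```text
clock: 17.75
position: [0.5504, -0.1776, 0.0093]
ee_rot: [0.471, 0.528, -0.527, -0.471]
contact_force: [-1.7, 1.1, 2.4]
finger_gap: 0.0584
```

play_rows(
  plan=[
    [[0, 0, 0, 0, 0.0004, 0, 0.3], [0, 0, 0, 0, 0.0008, 0, 0.3], [0, 0, 0, 0, 0.0008, 0, 0.3]],
  ],
)

```text
clock: 18.05
position: [0.5504, -0.1776, 0.0092]
ee_rot: [0.471, 0.527, -0.527, -0.471]
contact_force: [-4.7, 1.8, 8.3]
finger_gap: 0.0581
```

Touching the felt at about 9 N. I'll relax, open and withdraw.

play_rows(
  plan=[
    [[0, 0, 0, 0, -0.0008, 0, 0.3], [0, 0, 0, 0, -0.0008, 0, 0.6], [0, 0, 0, 0, -0.0008, 0, 0.75], [0, 0, 0, 0, -0.0008, 0, 0.82], [0, 0, 0, 0, -0.0008, 0, 0.82], [0, 0, 0, 0, -0.0008, 0, 0.82]],
  ],
)

```text
clock: 18.65
position: [0.5503, -0.1776, 0.0088]
ee_rot: [0.471, 0.528, -0.527, -0.471]
contact_force: [-0.5, 1.4, -0.1]
finger_gap: 0.0697
```

play_rows(
  plan=[
    [[0, 0, 0, 0, -0.01, 0, 0.82], [0, 0, 0, 0, -0.03, 0, 0.82], [0, 0, 0, 0, -0.07, 0, 0.82], [0, 0, 0, 0, -0.11, 0, 0.82], [0, 0, 0, 0, -0.15, 0, 0.82], [0, 0, 0, 0, -0.17, 0, 0.82], [0, 0, 0, 0, -0.17, 0, 0.82]],
  ],
)

```text
clock: 19.35
position: [0.5519, -0.1782, 0.1841]
ee_rot: [0.474, 0.529, -0.526, -0.468]
contact_force: [-0.1, -0.1, -0.0]
finger_gap: 0.0702
```

```bash
python3 - <<'E'
from h import *
s=status.get_state();print(s['clock'],np.round(s['position'],4),s['contact_force'],s['finger_gap'])
snap('wrist','w9');snap('side','s9');snap('top','t9')
for f in('w9','s9'):
    X=cloud(f);im,d,K,P=load(f)
    q=(d>0)&(im.max(2)<120)&(X[...,2]>.018)&(X[...,2]<.04)&(np.hypot(X[...,0]-.551,X[...,1]+.1775)<.045);print('plaque',rect(X,q), X[q][:,2].std())
    m=(X[...,2]>.1)&(X[...,2]<.109)&(np.hypot(X[...,0]-.585,X[...,1]-.0715)<.12)&(im.max(2)>120);print('block',rect(X,m) if m.any() else 0)
im=load('s9')[0];im2=load('w9')[0]
cv2.imwrite('pics/c10.png',np.hstack([cv2.resize(im,(400,300)),cv2.resize(im2,(400,300))]))
E
```

```text
19.35 [ 0.5519 -0.1782  0.1841] [-0.13320698 -0.12721123 -0.00205714] 0.07024866569909607
plaque (np.int32(1140), array([ 0.5499, -0.1772]), array([0.0436, 0.0593]), 6.67, 'z', np.float64(0.023)) 0.0009180237632054806
block (np.int32(8984), array([0.5902, 0.0304]), array([0.1118, 0.0906]), 7.03, 'z', np.float64(0.1042))
plaque (np.int32(163), array([ 0.5488, -0.1809]), array([0.0419, 0.0598]), 3.6, 'z', np.float64(0.0222)) 0.001899947641400969
block (np.int32(881), array([0.5853, 0.0671]), array([0.1173, 0.1754]), 6.24, 'z', np.float64(0.1037))
```

View pics/c10.png

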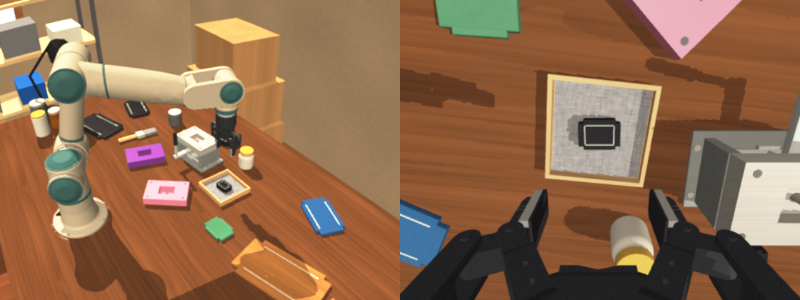

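The plaque lies flat at the tray centre, border up. Its top is at z 0.023, and the jig and bystanders are unmoved. I'll hand in.

```bash
python3 - <<'E'
from h import *
print(order.hand_in())
E
```

```text
the job is handed in; nothing more can be done
None
```

The plaque is lying flat in the felt-lined tray, border side up, and the job was handed in about 19.5 s into the 72 s limit.

- **Finding the hole:** I gripped the ejector handle and raised it until the rod lightly touched the underside of the jig. I then slid it sideways about 6 mm under light pressure until the rod slipped into the hole. The highest upward load during this search was about 9 N at the wrist, against the 30 N limit.
- **Ejecting:** I lifted the handle to its stop, about 32 mm. The plaque offered about 10 N of drag, then stood about 12 mm proud and stayed up.
- **Placing:** I gripped the plaque by its 60 mm sides, carried it over, set it on the felt at about 9 N and let go.

**Last checks:**
- **Plaque:** in the wrist view its centre is about 1 mm from the tray centre, and the side view puts it within 4 mm. Its top is at z 0.023 m, and its height spread is under 2 mm in both views, so it is flat.
- **Jig:** it reads the same in the side view as at the start. The last wrist view shows only part of it, so its centre from that view was not usable. In an earlier wrist view, after the plaque was pushed up, it had not moved.
- **Bystanders:** I checked them by eye only and they looked unmoved.
- **Arm:** it was clear of everything, with wrist force near zero.

Nothing failed. The views disagreed by up to about 4 mm, which is within the side camera's coarser resolution.

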